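# Put mixed-up sample trays on their own mats and close one

## Robot

A 6-joint arm with a two-finger parallel gripper is mounted at the origin on the work surface. World frame = base frame: x ahead of the robot, y to its left, z up, the work surface at z = 0. Lengths are in m, angles in rad, forces in N, time in s.
With the tool pointing down it reaches from about 0.35 to 0.775 m from the base axis. Payload 7.3 kg.
Tool frame: the origin (TCP) lies where the fingers leave the gripper's body, on its centre line; the fingertips stand 66 mm ahead of it and the grasp point (between the pads) lies 47 mm ahead of it; y points along the fingers, z is the direction in which the jaws open and shut, and the axes are right-handed (so a half turn about y gives the same grasp; the last joint's range is limited). The gripper opens to 92 mm and grips with 3 to 60 N. Pads are 19 mm wide; open, the fingers measure 130 mm over their backs; the gripper's body (75 mm by 190 mm) begins 47 mm behind the grasp point.
Start: joints at [1.08, 0.342, 1.524, -0, 1.275, -0.146], TCP at [0.177, 0.494, 0.292] pointing down, gripper open.
Joint ranges: [-2.53, 2.53], [-0.77, 2.02], [0.04, 2.7], [-1, 4.14], [0.28, 2.66], [-3.11, 3.11]. Speed limits (rad/s): [2.57, 2.57, 3.14, 3.14, 3.14, 3.14].

## Interface

Orientations are given as a unit quaternion [w, x, y, z].
In Python, from workcell import r gives the robot as it stands. The module is installed in compiled form; this text tells all that it offers.
- The arm moves only by the tool drive_tool, never from a script. Its arguments are lists of equal length, an entry for each row: "travel": the shift along the tool's x, y, z in units of 10 cm (1.0 is 10 cm), a list of three; "twist": the turn, a rotation vector about the tool's x, y, z in units of 4 degrees (1.0 is 4 degrees), a list of three; "hand": the finger opening in mm, from 0 to 91.8. In form: {"travel": [[x, y, z], ...], "twist": [[wx, wy, wz], ...], "hand": [hand, ...]}. A call has 1 to 8 rows; each row shifts and turns the pose as measured when the row begins, along the tool's axes as they then stand; what a row does not reach is not made up. A row lasts 1/12 s, in which the tool goes at most 41.7 mm and 7.16 degrees, less where a joint would pass 70% of its speed; a pose out of reach is approached as far as the arm can. A call with a number of a shift or a turn outside -1 to 1 is refused whole. A call with a gripper value outside its range is refused whole. The fingers move at their own pace and stop on an object; "squeeze" is the grip in N (left out, the last holds). Time passes only in rows, so rows that do not move let the fingers close. It gives the time, the measured TCP pose, the force and the opening at its end, in the units of the state.
- r.observe(): the state, without advancing time (a new reading comes with each control period).
- r.grab_frame(name): name is "scene" or "top" or "wrist"; returns the picture (384x512x3 uint8, blue, green, red); there is no depth.
- r.camera_params(name): a dict with "vfov" (degrees; the focal length in pixels is half the picture's height over the tangent of half this angle, whatever the lens; pixels are square), "cx", "cy" (the principal point, pixels), "rvec" (rotation vector, rad) and "tvec" (3), from world to camera coordinates, as OpenCV has them. Camera axes: x right, y down, z forward; pixel columns grow to the right and rows downward; lengths in m; the calibration is good to about 2 mm. A picture is of the moment at which its call begins: read the wrist's pose just before it. camera_params takes no time and is no camera call; for the wrist camera it gives the pose at the moment of the call.
- r.job_done(): hands the job in, once; it reports no verdict.
The state is a dict: "clock": time; "q": joint angles; "joint_velocities": joint speeds; "joint_torque": joint torques, N m; "position": TCP position; "ee_rot": TCP orientation; "contact_force": force on the tool from outside, world axes, zero at the start; "torque": the same for the moment, N m; "width": finger opening in m.
Only numpy, scipy, OpenCV 4.12 (cv2) and the standard library are available. Lean on these libraries where they do the work, as an engineer would, in place of code of your own. Each camera call takes 0.05 s, during which the arm holds its last target. There are 200 camera calls.

## Task

The three sample trays stand on each other's mats: put each tray on the mat of its own colour, centred and square to it (the empty grey mat is free for parking one on the way). When all three are home and let go, put the white lid on the blue tray with the chamfered corners matched, so that it sits fully down. Keep the trays level, and leave the tube rack and the test cassette where they are.

Things in the scene. Friction and masses are not known exactly. Their poses are not given: they have to be found in the camera images.
- blue_tray: Blue sample tray with white caps in its wells; a straight-sided block 90 mm (its x) by 56 mm (its y) by 30 mm high, about 0.16 kg. Both corners at its +x end are cut off by 14 mm chamfers; the -x corners are square. Origin: centre of underside, z up. Grip across its 56 mm width (y). Starts upright on a mat of another colour, roughly centred and square.
- red_tray: Red sample tray with white caps in its wells; a straight-sided block 90 mm (its x) by 56 mm (its y) by 30 mm high, about 0.16 kg. Both corners at its +x end are cut off by 14 mm chamfers; the -x corners are square. Origin: centre of underside, z up. Grip across its 56 mm width (y). Starts upright on a mat of another colour, roughly centred and square.
- yellow_tray: Yellow sample tray with white caps in its wells; a straight-sided block 90 mm (its x) by 56 mm (its y) by 30 mm high, about 0.16 kg. Both corners at its +x end are cut off by 14 mm chamfers; the -x corners are square. Origin: centre of underside, z up. Grip across its 56 mm width (y). Starts upright on a mat of another colour, roughly centred and square.
- lid: White lid, black grip bar; lies skirt-down. 102 (x) by 68 mm (y), chamfered at both +x corners like the trays. Plate 10-13 mm above origin, 10 mm skirt below it. Bar along x: 60 long, 12 wide, 13-35 mm above origin; grip across y. 0.08 kg. Origin: centre of skirt's lower edge, z up. Goes on only chamfered end to chamfered end, 3.5 mm play a side; seated, its origin is 20 mm above the tray's.
- blue_mat: Blue place mat, flat, fixed to the table, 120 mm (its x) by 84 mm (its y), 4 mm thick, with a thin white outline; home of the blue tray; another tray stands on it at the start. Origin: centre of its underside at table height, so a tray on it has its underside at 4 mm.
- red_mat: Red place mat, flat, fixed to the table, 120 mm (its x) by 84 mm (its y), 4 mm thick, with a thin white outline; home of the red tray; another tray stands on it at the start. Origin: centre of its underside at table height, so a tray on it has its underside at 4 mm.
- yellow_mat: Yellow place mat, flat, fixed to the table, 120 mm (its x) by 84 mm (its y), 4 mm thick, with a thin white outline; home of the yellow tray; another tray stands on it at the start. Origin: centre of its underside at table height, so a tray on it has its underside at 4 mm.
- grey_mat: Grey place mat, flat, fixed to the table, 120 mm (its x) by 84 mm (its y), 4 mm thick, with a thin white outline; empty at the start, a spare place to park a tray. Origin: centre of its underside at table height, so a tray on it has its underside at 4 mm.
- tube_rack: Bystander: white block with twelve pale upright tubes, loose, 56 x 80 mm, 56 mm high; origin centre of underside. To be left alone.
- cassette: Bystander: white flat test cassette lying loose among the mats, 70 x 21 x 6 mm; origin centre of underside. To be left alone.
Things that resemble listed ones, but are neither listed nor needed, are in the scene too. There is more than one size of the yellow_tray; the one meant has the size given above.

How it is judged:
On the way, in this order (a step that is already met when the one before it is completed fails the run):
1. all three trays stand on their own mats, let go, with the lid not yet on (horizontal distance between blue_tray and blue_mat below 0.012 m and angle between the x axis of blue_tray and the x axis of blue_mat, either way round below 0.17 rad and z of blue_tray in the frame of blue_mat between 0.001 and 0.007 m and angle between each of blue_tray, red_tray, yellow_tray's own z axis and vertical below 0.06 rad and horizontal distance between red_tray and red_mat below 0.012 m and angle between the x axis of red_tray and the x axis of red_mat, either way round below 0.17 rad and z of red_tray in the frame of red_mat between 0.001 and 0.007 m and horizontal distance between yellow_tray and yellow_mat below 0.012 m and angle between the x axis of yellow_tray and the x axis of yellow_mat, either way round below 0.17 rad and z of yellow_tray in the frame of yellow_mat between 0.001 and 0.007 m and contact force between the fingers and blue_tray below 0.2 N and contact force between the fingers and red_tray below 0.2 N and contact force between the fingers and yellow_tray below 0.2 N and linear speed of each of blue_tray, red_tray, yellow_tray below 0.02 m/s and not (horizontal distance between lid and blue_tray below 0.008 m and z of lid in the frame of blue_tray between 0.017 and 0.0225 m and angle between the x axis of lid and the x axis of blue_tray, either way round below 0.15 rad and angle between the z axis of lid and the z axis of blue_tray, either way round below 0.05 rad)), for 0.2 s.
2. the lid sits fully down on the blue tray (horizontal distance between lid and blue_tray below 0.008 m and z of lid in the frame of blue_tray between 0.017 and 0.0225 m and angle between the x axis of lid and the x axis of blue_tray, either way round below 0.15 rad and angle between the z axis of lid and the z axis of blue_tray, either way round below 0.05 rad), for 0.2 s.
At the end, for the whole second after the job is handed in: Each tray stands upright on the mat of its own colour, centre within 12 mm, square within 0.17 rad (either way round); the lid is on the blue tray, fully down (origin 17 to 22.5 mm above the tray's), within 8 mm, 0.15 rad and flat within 0.05 rad; all at rest and released (all of step 2 and horizontal distance between blue_tray and blue_mat below 0.012 m and angle between the x axis of blue_tray and the x axis of blue_mat, either way round below 0.17 rad and z of blue_tray in the frame of blue_mat between 0.001 and 0.007 m and angle between each of blue_tray, red_tray, yellow_tray's own z axis and vertical below 0.06 rad and horizontal distance between red_tray and red_mat below 0.012 m and angle between the x axis of red_tray and the x axis of red_mat, either way round below 0.17 rad and z of red_tray in the frame of red_mat between 0.001 and 0.007 m and horizontal distance between yellow_tray and yellow_mat below 0.012 m and angle between the x axis of yellow_tray and the x axis of yellow_mat, either way round below 0.17 rad and z of yellow_tray in the frame of yellow_mat between 0.001 and 0.007 m and linear speed of each of blue_tray, red_tray, yellow_tray, lid below 0.02 m/s); the robot touches nothing.
It fails at once if a tray is tipped by more than about 30 degrees (angle between any of blue_tray, red_tray, yellow_tray's own z axis and vertical above 0.52 rad).
It fails at once if the tube rack or the test cassette is moved by more than 25 mm (distance of any of tube_rack, cassette from where it was at the start of the episode above 0.025 m).
It also fails if it takes over 128 s, if anything falls off the work surface, if the arm or the gripper's body presses on something with over 40 N, if the wrist force passes 120 N, or if a joint passes its speed limit or range.

## Working session

There is one attempt and no reset: what is moved stays moved. The work goes in short steps, Python scripts to look and compute and a tool call to move; the robot and the scene stay as the last step left them, time stands still between calls to the robot, and variables do not carry over. Pictures are saved under pics/ and viewed, about 12 in all and at most 16, crops included, and the job is handed in when it is done.

Besides the shell and the picture viewer there is one more tool, called after "Emit:" as name(argument=value, ...) on one line, values as JSON. drive_tool: Moves the arm, as the interface text tells. Shifts and turns lie within -1 to 1; 1 stands for 10 cm of shift or 4 degrees of turn. Its arguments: {"type":"object","properties":{"travel":{"type":"array","items":{"type":"array","items":{"type":"number","minimum":-1,"maximum":1}}},"twist":{"type":"array","items":{"type":"array","items":{"type":"number","minimum":-1,"maximum":1}}},"hand":{"type":"array","items":{"type":"number"}},"squeeze":{"type":"number"}},"required":["travel","twist","hand"]}

```bash
mkdir -p pics
python3 - <<'E'
from workcell import r
import cv2
o=r.observe(); print({k:o[k] for k in("clock","position","ee_rot","width")})
for n in("top","scene"):
    print(n,r.camera_params(n)); cv2.imwrite(f"pics/{n}0.png",cv2.resize(r.grab_frame(n),(800,600),interpolation=cv2.INTER_CUBIC))
E
```

```text
{'clock': 0.0, 'position': array([0.17729497, 0.49385075, 0.29155414]), 'ee_rot': array([-0.69612239,  0.69712734, -0.12146376,  0.12113482]), 'width': 0.09163145278518878}
top {'vfov': 47.850896869942886, 'cx': 252.70141306837107, 'cy': 201.64499762455867, 'rvec': array([ 2.21808997, -2.19952923,  0.1120972 ]), 'tvec': array([-0.07668994,  0.44017912,  0.93905341])}
scene {'vfov': 52.41609522454219, 'cx': 259.58450738177237, 'cy': 198.67118600281879, 'rvec': array([ 1.32868866,  2.21732386, -0.90032104]), 'tvec': array([ 0.26491646, -0.23172277,  1.10354226])}
```

View pics/top0.png

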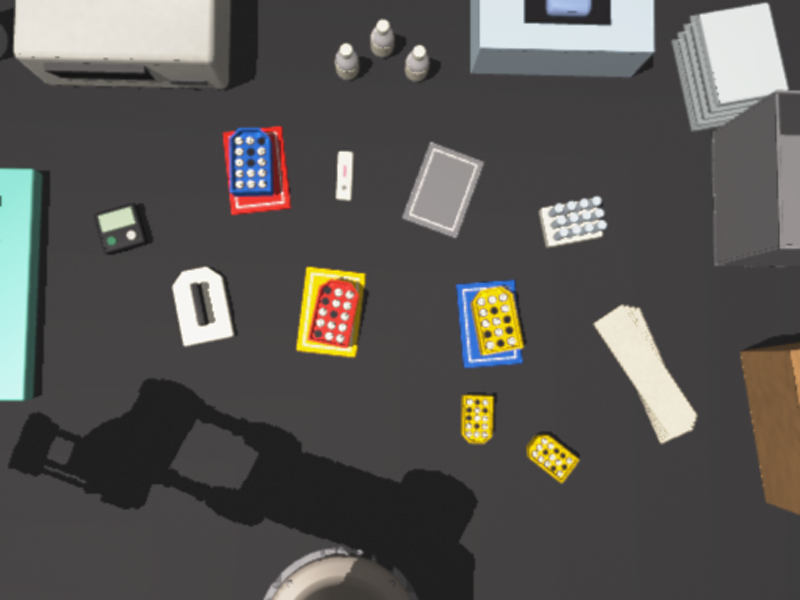

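View pics/scene0.png

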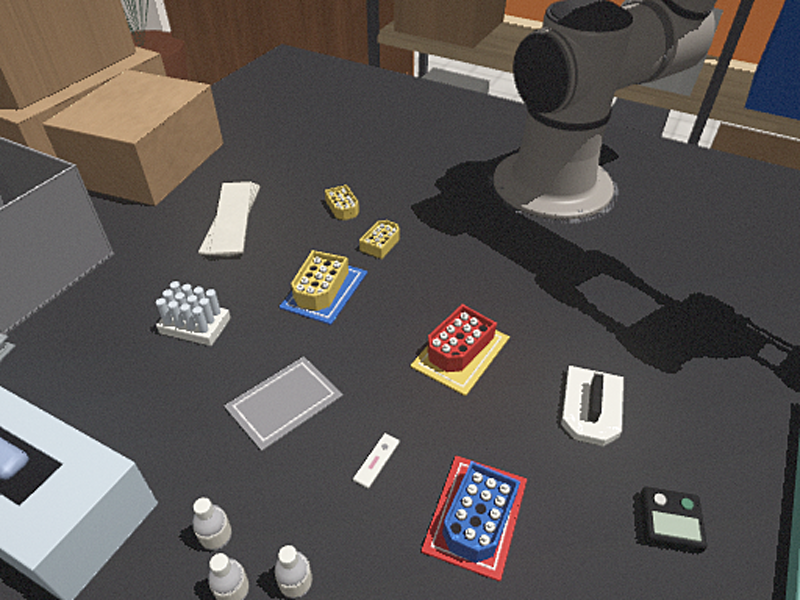

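The top view shows the blue tray on the red mat (255,165), red on yellow (335,312), and the full-size yellow on blue (495,322). Grey is empty at (443,190) and the lid is at (203,305). Two small yellow trays, at (478,418) and (553,457), are decoys. I'll enlarge both views next.

```bash
cat > h.py <<'E'
import numpy as np, cv2
from workcell import r
def cam(n):
    p=r.camera_params(n); f=192/np.tan(np.radians(p["vfov"])/2)
    return np.array([[f,0,p["cx"]],[0,f,p["cy"]],[0,0,1]]),cv2.Rodrigues(p["rvec"])[0],np.array(p["tvec"])
def atz(c,uv,z):
    K,R,t=c; uv=np.atleast_2d(np.array(uv,float)); d=(R.T@np.linalg.inv(K)@np.c_[uv,np.ones(len(uv))].T).T; o=-R.T@t
    return o+d*((z-o[2])/d[:,2])[:,None]
def tri(c1,u1,c2,u2):
    P=[c[0]@np.c_[c[1],c[2]] for c in(c1,c2)]
    X=cv2.triangulatePoints(P[0],P[1],np.array(u1,float).reshape(-1,2).T,np.array(u2,float).reshape(-1,2).T); return (X[:3]/X[3]).T
def proj(c,X):
    q=(c[0]@(c[1]@np.atleast_2d(X).T+c[2][:,None])).T; return q[:,:2]/q[:,2:]
E
python3 - <<'E'
import cv2
a=cv2.imread("pics/top0.png")
from h import *
t=r.grab_frame("top"); s=r.grab_frame("scene"); np.save("t.npy",t); np.save("s.npy",s)
cv2.imwrite("pics/tc.png",cv2.resize(t[75:240,105:345],None,fx=3.3,fy=3.3,interpolation=cv2.INTER_CUBIC))
cv2.imwrite("pics/sc.png",cv2.resize(s[155:375,140:410],None,fx=2.7,fy=2.7,interpolation=cv2.INTER_CUBIC))
E
```

```text
(no output)
```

View pics/tc.png

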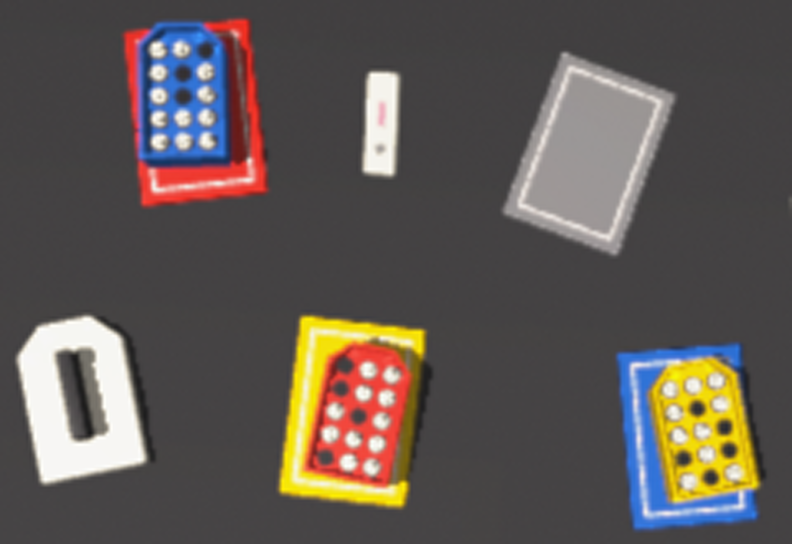

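View pics/sc.png

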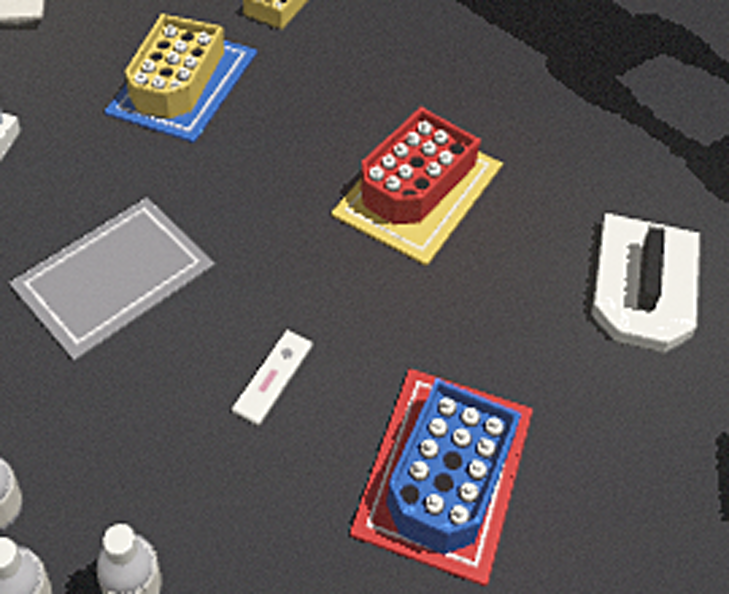

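Run:
```python
from h import *
T=cam("top");S=cam("scene")
tn=lambda p:(np.array(p)+.5)/3.3-.5+[105,75]
sn=lambda p:(np.array(p)+.5)/2.7-.5+[140,155]
np.set_printoptions(precision=4,suppress=True)
pairs=dict(redmat=([(126,32),(247,19),(266,189),(143,205)],[(487,582),(352,535),(410,370),(532,408)]),
yelmat=([(301,317),(425,329),(280,493)],[(428,264),(332,211),(502,162)]),
blumat=([(619,353),(740,345),(635,527)],[(193,139),(107,110),(256,48)]),
greymat=([(564,54),(674,95),(617,253),(504,212)],[(75,356),(12,283),(148,199),(212,264)]),
bluetray=([(139,158),(226,161)],[(517,408),(435,379)]),redtray=([(304,476),(389,487)],[(480,144),(421,108)]),
yeltray=([(672,501),(757,488)],[(222,27),(162,14)]),lid=([(42,483),(147,461)],[(700,233),(606,214)]))
for k,(a,b) in pairs.items(): print(k,tri(T,tn(a),S,sn(b)).tolist().__repr__() if 0 else tri(T,tn(a),S,sn(b)).round(4).tolist())
mats=dict(red=[(126,32),(247,19),(266,189),(143,205)],yel=[(301,317),(425,329),(405,506),(280,493)],blu=[(619,353),(740,345),(757,517),(635,527)],grey=[(564,54),(674,95),(617,253),(504,212)])
for k,a in mats.items():
    X=atz(T,tn(a),.004)[:,:2]; d=(X[0]+X[1]-X[2]-X[3])/2; print(k,X.mean(0),"yaw",np.degrees(np.arctan2(d[1],d[0])),np.linalg.norm(d),np.linalg.norm(X[0]-X[1]))
# chamfered outlines: BL,BR,Rch,TR,TL,Lch
tr=dict(blu=[(139,158),(226,161),(222,43),(209,24),(158,24),(142,45)],red=[(304,476),(389,487),(411,372),(400,345),(346,345),(327,367)],
yel=[(672,501),(757,488),(741,370),(722,357),(665,365),(651,385)],lid=[(42,483),(147,461),(127,336),(93,316),(38,324),(17,357)])
from scipy.optimize import least_squares
for k,a in tr.items():
    L,W,z,c=(.09,.056,.034,.014) if k!="lid" else (.102,.068,.013,.014)
    X=atz(T,tn(a),z)[:,:2]
    M=np.array([(-L/2,W/2),(-L/2,-W/2),(L/2-c,-W/2),(L/2,-W/2+c),(L/2,W/2-c),(L/2-c,W/2)])
    g=lambda p:M@np.array([[np.cos(p[2]),np.sin(p[2])],[-np.sin(p[2]),np.cos(p[2])]])+p[:2]
    s=least_squares(lambda p:(g(p)-X).ravel(),[*X.mean(0),0]); print(k,s.x[:2],"yaw",np.degrees(s.x[2]),"rms mm",1e3*np.sqrt((s.fun**2).mean()))
o=r.observe();print(cv2.Rodrigues(r.camera_params("wrist")["rvec"])[0],o["position"],r.camera_params("wrist"))
from scipy.spatial.transform import Rotation as Ro
q=o["ee_rot"];print(Ro.from_quat(np.r_[q[1:],q[0]]).as_matrix())
```

```text
redmat [[0.7032, 0.1766, 0.0025], [0.7146, 0.0953, 0.0003], [0.5968, 0.0799, 0.0011], [0.5847, 0.1621, 0.0012]]
yelmat [[0.5097, 0.0548, -0.0002], [0.5018, -0.0289, 0.0037], [0.3905, 0.0666, 0.0011]]
blumat [[0.4874, -0.1618, 0.0025], [0.4933, -0.2441, 0.0019], [0.3692, -0.1726, 0.0038]]
greymat [[0.6941, -0.1231, 0.0016], [0.6669, -0.1995, 0.001], [0.5561, -0.1598, 0.0006], [0.584, -0.0831, -0.0004]]
bluetray [[0.609, 0.1573, 0.0352], [0.6098, 0.1026, 0.0268]]
redtray [[0.4015, 0.049, 0.0233], [0.3942, -0.0063, 0.0304]]
yeltray [[0.3871, -0.1935, 0.0326], [0.3959, -0.2499, 0.031]]
lid [[0.3958, 0.2227, 0.0102], [0.4107, 0.1551, 0.0091]]
red [0.6493 0.1273] yaw 6.991140593966692 0.1189593855993238 0.082376311353726
yel [0.4461 0.0181] yaw -5.846993561611356 0.11991661568911033 0.08404731330754499
blu [ 0.4318 -0.209 ] yaw 5.396612475797475 0.1180787626436011 0.08324174815176882
grey [ 0.6249 -0.1417] yaw -19.875153693762694 0.11752356322828841 0.08086693339469725
blu [0.6541 0.1309] yaw 0.9267572490161771 rms mm 1.502093927642014
red [0.4421 0.0115] yaw -8.611796599908478 rms mm 2.4387342454610748
yel [ 0.4362 -0.2142] yaw 9.050243033154617 rms mm 2.4936164737029536
lid [0.4527 0.1975] yaw 11.790343480529593 rms mm 1.9424427140211176
[[ 0.3378  0.9412 -0.0005]
 [ 0.9065 -0.3252  0.2693]
 [ 0.2533 -0.0914 -0.9631]] [0.1773 0.4939 0.2918] {'vfov': 66.41958730878007, 'cx': 259.6955311731089, 'cy': 190.29339606779487, 'rvec': array([-2.3796, -1.6742, -0.2291]), 'tvec': array([-0.5256, -0.0338,  0.3897])}
[[ 0.9411 -0.0005  0.338 ]
 [-0.338  -0.0008  0.9411]
 [-0.0002 -1.     -0.0009]]
```

```bash
cat >> h.py <<'E'
from scipy.spatial.transform import Rotation as Ro
def pose():
    o=r.observe(); q=o["ee_rot"]; R=Ro.from_quat(np.r_[q[1:],q[0]]).as_matrix()
    return np.array(o["position"]),R,np.degrees(np.arctan2(R[1,0],R[0,0])),o
def plan(x,y,z,yaw,n=0,step=36,w=None):
    """rows to the target; yaw in degrees of the tool's x axis; w: list of further (x,y,z,yaw)"""
    p,R,a,o=pose(); print("t",round(o["clock"],2),"p",p.round(4),"yaw",round(a,2),"w",round(o["width"],4),"F",np.round(o["contact_force"],1),"tilt",R[:,1].round(3))
    for tg in [(x,y,z,yaw)]+(w or []):
        d=np.array(tg[:3])-p; t=tg[3]-a; k=n or max(1,int(np.ceil(max(np.linalg.norm(d)*1e3/step,abs(t)/3.9))))
        tv=[]; 
        for i in range(k):
            b=np.radians(a+t*i/k); X=np.array([np.cos(b),np.sin(b),0]); Z=np.array([-np.sin(b),np.cos(b),0])
            tv.append([round(float(v),2) for v in (d@X/k*10,-d[2]/k*10,d@Z/k*10)])
        print(k,"rows",tv,"twist y",round(-t/k/4,2)); p=np.array(tg[:3]); a=tg[3]
E
python3 -c "
from h import *
plan(.645,.131,.17,1)"
```

```text
t 0.2 p [0.1773 0.4939 0.2918] yaw -19.76 w 0.092 F [-0.3 -0.2 -0.1] tilt [-0.    -0.001 -1.   ]
17 rows [[0.33, 0.07, -0.11], [0.33, 0.07, -0.11], [0.33, 0.07, -0.12], [0.32, 0.07, -0.13], [0.32, 0.07, -0.14], [0.32, 0.07, -0.14], [0.31, 0.07, -0.15], [0.31, 0.07, -0.16], [0.31, 0.07, -0.16], [0.3, 0.07, -0.17], [0.3, 0.07, -0.18], [0.3, 0.07, -0.18], [0.29, 0.07, -0.19], [0.29, 0.07, -0.19], [0.28, 0.07, -0.2], [0.28, 0.07, -0.21], [0.28, 0.07, -0.21]] twist y -0.31
```

Emit:
drive_tool(travel=[[0.33,0.07,-0.11],[0.33,0.07,-0.11],[0.33,0.07,-0.12],[0.32,0.07,-0.13],[0.32,0.07,-0.14],[0.32,0.07,-0.14],[0.31,0.07,-0.15],[0.31,0.07,-0.16]], twist=[[0,-0.31,0],[0,-0.31,0],[0,-0.31,0],[0,-0.31,0],[0,-0.31,0],[0,-0.31,0],[0,-0.31,0],[0,-0.31,0]], hand=[91,91,91,91,91,91,91,91], squeeze=25)

```text
clock: 0.87
position: [0.4013, 0.3222, 0.2336]
ee_rot: [0.706, -0.704, 0.054, -0.053]
contact_force: [0.7, 0.8, 1.3]
width: 0.0914
```

Emit:
drive_tool(travel=[[0.31,0.07,-0.16],[0.3,0.07,-0.17],[0.3,0.07,-0.18],[0.3,0.07,-0.18],[0.29,0.07,-0.19],[0.29,0.07,-0.2],[0.28,0.07,-0.21],[0.28,0.07,-0.21]], twist=[[0,-0.31,0],[0,-0.31,0],[0,-0.31,0],[0,-0.31,0],[0,-0.31,0],[0,-0.31,0],[0,-0.31,0],[0,-0.31,0]], hand=[91,91,91,91,91,91,91,91])

```text
clock: 1.53
position: [0.6346, 0.1447, 0.1723]
ee_rot: [0.708, -0.706, -0.01, 0.012]
contact_force: [0.7, 0.5, 0.6]
width: 0.0908
```

```bash
python3 -c "
from h import *
plan(.65,.131,.15,1,w=[(.654,.131,.074,.9)])"
```

```text
t 1.53 p [0.6346 0.1447 0.1723] yaw 1.73 w 0.0908 F [0.7 0.5 0.6] tilt [-0.003  0.004 -1.   ]
1 rows [[0.15, 0.22, -0.14]] twist y 0.18
3 rows [[0.01, 0.25, -0.0], [0.01, 0.25, -0.0], [0.01, 0.25, -0.0]] twist y 0.01
```

Emit:
drive_tool(travel=[[0.15,0.1,-0.14],[0,0,0]], twist=[[0,0.18,0],[0,0,0]], hand=[91,91])

```text
clock: 1.7
position: [0.6546, 0.1248, 0.159]
ee_rot: [0.708, -0.706, -0.003, 0.006]
contact_force: [-1.3, -0.1, -0.2]
width: 0.0908
```

```bash
python3 -c "
from h import *
plan(.654,.131,.15,.9,w=[(.654,.131,.074,.9)])
c=cam('wrist'); im=r.grab_frame('wrist'); big=cv2.resize(im,(800,600),interpolation=cv2.INTER_CUBIC)
# overlay predicted tray outline
def rect(x,y,z,yaw,L,W,col):
    b=np.radians(yaw); M=np.array([(-L/2,W/2),(-L/2,-W/2),(L/2,-W/2),(L/2,W/2)])@np.array([[np.cos(b),np.sin(b)],[-np.sin(b),np.cos(b)]])+[x,y]
    u=proj(c,np.c_[M,np.full(4,z)]); cv2.polylines(big,[((u+.5)*1.5625-.5).round().astype(int)],True,col,1)
rect(.6541,.1309,.034,.9,.09,.056,(255,255,0)); rect(.6493,.1273,.004,7,.12,.084,(0,255,0))
cv2.imwrite('pics/w1.png',big)"
```

```text
t 1.7 p [0.6546 0.1248 0.159 ] yaw 0.74 w 0.0908 F [-1.3 -0.1 -0.2] tilt [-0.003  0.002 -1.   ]
1 rows [[-0.0, 0.09, 0.06]] twist y -0.04
3 rows [[0.0, 0.25, 0.0], [0.0, 0.25, 0.0], [0.0, 0.25, 0.0]] twist y -0.0
```

View pics/w1.png

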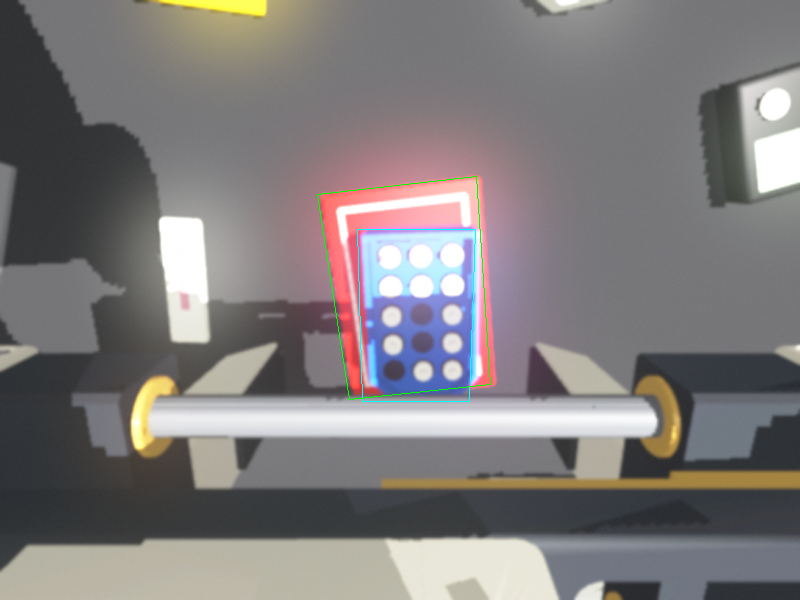

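The wrist view matches the predicted outlines: tray rim at (358–480, 230), mat corners at (320,195) and (478,177), all within about 2 px. Going down to grip.

Emit:
drive_tool(travel=[[0,0.1,0.06],[0,0.25,0],[0,0.25,0],[0,0.22,0],[0,0,0],[0,0,0]], twist=[[0,0,0],[0,0,0],[0,0,0],[0,0,0],[0,0,0],[0,0,0]], hand=[91,91,91,91,91,91])

```text
clock: 2.25
position: [0.6495, 0.1404, 0.0763]
ee_rot: [0.709, -0.705, -0.006, 0.008]
contact_force: [-0.0, -0.4, 0.6]
width: 0.0908
```

Emit:
drive_tool(travel=[[0,0,0],[0,0,0],[0,0,0],[0,0,0],[0,0,0],[0,0,0]], twist=[[0,0,0],[0,0,0],[0,0,0],[0,0,0],[0,0,0],[0,0,0]], hand=[40,40,40,40,40,40])

```text
clock: 2.75
position: [0.6504, 0.1434, 0.0829]
ee_rot: [0.709, -0.705, -0.01, 0.006]
contact_force: [0.3, 1.7, -1.2]
width: 0.0556
```

```bash
python3 -c "
from h import *
for i in range(3):
  p,R,a,o=pose(); print(o['clock'],p,a,R[:,1],o['width'],o['contact_force'],np.round(o['joint_velocities'],3))
"
```

```text
2.75 [0.65036661 0.14339583 0.08293342] 1.297422980759799 [ 0.00562915  0.00571127 -0.99996785] 0.05556446210883171 [ 0.27525414  1.72716486 -1.23137972] [-0.    -0.011 -0.006 -0.01   0.005 -0.002]
2.75 [0.65036661 0.14339583 0.08293342] 1.297422980759799 [ 0.00562915  0.00571127 -0.99996785] 0.05556446210883171 [ 0.27525414  1.72716486 -1.23137972] [-0.    -0.011 -0.006 -0.01   0.005 -0.002]
2.75 [0.65036661 0.14339583 0.08293342] 1.297422980759799 [ 0.00562915  0.00571127 -0.99996785] 0.05556446210883171 [ 0.27525414  1.72716486 -1.23137972] [-0.    -0.011 -0.006 -0.01   0.005 -0.002]
```

Emit:
drive_tool(travel=[[0,0,0],[0,0,0],[0,0.1,0],[0,0,0]], twist=[[0,0,0],[0,0,0],[0,0,0],[0,0,0]], hand=[66,66,66,50])

```text
clock: 3.08
position: [0.6512, 0.1432, 0.0736]
ee_rot: [0.709, -0.705, -0.011, 0.005]
contact_force: [-1.6, 0.0, 0.1]
width: 0.0628
```

Emit:
drive_tool(travel=[[0,0.01,0],[0,0.01,0],[0,0.01,0]], twist=[[0,0,0],[0,0,0],[0,0,0]], hand=[40,40,40])

```text
clock: 3.33
position: [0.6513, 0.1432, 0.0719]
ee_rot: [0.709, -0.705, -0.011, 0.005]
contact_force: [-4.9, -0.7, 11.3]
width: 0.0554
```

```bash
python3 -c "
from h import *
plan(.65,.14,.15,0,w=[(.625,-.142,.15,-19.9)])"
```

```text
t 3.33 p [0.6513 0.1432 0.0719] yaw 1.26 w 0.0554 F [-4.9 -0.7 11.3] tilt [ 0.008  0.006 -1.   ]
3 rows [[-0.0, -0.26, -0.01], [-0.0, -0.26, -0.01], [-0.0, -0.26, -0.01]] twist y 0.1
8 rows [[-0.03, -0.0, -0.35], [-0.02, -0.0, -0.35], [-0.0, -0.0, -0.35], [0.01, -0.0, -0.35], [0.03, -0.0, -0.35], [0.05, -0.0, -0.35], [0.06, -0.0, -0.35], [0.08, -0.0, -0.35]] twist y 0.62
```

Emit:
drive_tool(travel=[[0,-0.2,0],[0,-0.3,0],[0,-0.3,0],[-0.03,0,-0.3],[-0.02,0,-0.35],[0,0,-0.35],[0.01,0,-0.35],[0.03,0,-0.35]], twist=[[0,0,0],[0,0,0],[0,0,0],[0,0.6,0],[0,0.6,0],[0,0.6,0],[0,0.6,0],[0,0.6,0]], hand=[40,40,40,40,40,40,40,40])

```text
clock: 4.0
position: [0.6368, -0.0243, 0.1508]
ee_rot: [0.707, -0.701, 0.064, -0.065]
contact_force: [1.0, -0.1, -2.2]
width: 0.0557
```

```bash
python3 -c "
from h import *
plan(.625,-.142,.14,-19.9)"
```

```text
t 4.0 p [ 0.6368 -0.0243  0.1508] yaw -10.5 w 0.0557 F [ 1.  -0.1 -2.2] tilt [ 0.003  0.007 -1.   ]
4 rows [[0.02, 0.03, -0.29], [0.04, 0.03, -0.29], [0.05, 0.03, -0.29], [0.06, 0.03, -0.29]] twist y 0.59
```

Emit:
drive_tool(travel=[[0.02,0.03,-0.27],[0.04,0.03,-0.27],[0.05,0.03,-0.27],[0.06,0.03,-0.24],[0,0,0],[0,0,0]], twist=[[0,0.6,0],[0,0.6,0],[0,0.6,0],[0,0.5,0],[0,0,0],[0,0,0]], hand=[40,40,40,40,40,40])

```text
clock: 4.5
position: [0.6242, -0.1437, 0.1346]
ee_rot: [0.698, -0.693, 0.128, -0.127]
contact_force: [-0.3, 0.0, -1.5]
width: 0.0556
```

```bash
python3 -c "
from h import *
plan(.625,-.142,.074,-19.9,step=20)"
```

```text
t 4.5 p [ 0.6242 -0.1437  0.1346] yaw -20.78 w 0.0556 F [-0.3  0.  -1.5] tilt [-0.002  0.007 -1.   ]
4 rows [[0.0, 0.15, 0.0], [0.0, 0.15, 0.0], [0.0, 0.15, 0.0], [0.0, 0.15, 0.0]] twist y -0.05
```

Emit:
drive_tool(travel=[[0,0.18,0],[0,0.18,0],[0,0.15,0],[0,0.06,0],[0,0.02,0],[0,0,0]], twist=[[0,0,0],[0,0,0],[0,0,0],[0,0,0],[0,0,0],[0,0,0]], hand=[40,40,40,40,40,40])

```text
clock: 5.0
position: [0.6246, -0.1397, 0.0733]
ee_rot: [0.698, -0.693, 0.127, -0.125]
contact_force: [0.3, 0.8, -0.1]
width: 0.0561
```

Emit:
drive_tool(travel=[[0,0.01,0],[0,0,0],[0,0,0],[0,0,0],[0,-0.2,0],[0,-0.3,0],[0,-0.3,0]], twist=[[0,0,0],[0,0,0],[0,0,0],[0,0,0],[0,0,0],[0,0,0],[0,0,0]], hand=[85,85,85,85,85,85,85])

```text
clock: 5.58
position: [0.6235, -0.1385, 0.1522]
ee_rot: [0.699, -0.693, 0.129, -0.122]
contact_force: [2.0, -0.7, 0.1]
width: 0.0849
```

```bash
python3 -c "
from h import *
plan(.442,.0115,.14,-8.6,w=[(.442,.0115,.073,-8.6)])"
```

```text
t 5.58 p [ 0.6235 -0.1385  0.1522] yaw -20.41 w 0.0849 F [ 2.  -0.7  0.1] tilt [-0.008  0.01  -1.   ]
7 rows [[-0.32, 0.02, 0.11], [-0.31, 0.02, 0.12], [-0.31, 0.02, 0.13], [-0.31, 0.02, 0.14], [-0.3, 0.02, 0.15], [-0.3, 0.02, 0.16], [-0.29, 0.02, 0.16]] twist y -0.42
2 rows [[0.0, 0.34, 0.0], [0.0, 0.34, 0.0]] twist y -0.0
```

Emit:
drive_tool(travel=[[-0.32,0.02,0.11],[-0.31,0.02,0.12],[-0.31,0.02,0.13],[-0.31,0.02,0.14],[-0.3,0.02,0.15],[-0.3,0.02,0.15],[-0.25,0.02,0.13],[0,0,0]], twist=[[0,-0.42,0],[0,-0.42,0],[0,-0.42,0],[0,-0.42,0],[0,-0.42,0],[0,-0.42,0],[0,-0.4,0],[0,0,0]], hand=[91,91,91,91,91,91,91,91])

```text
clock: 6.25
position: [0.4445, 0.0084, 0.1504]
ee_rot: [0.706, -0.704, 0.044, -0.06]
contact_force: [0.0, 0.3, -0.7]
width: 0.091
```

```bash
cat >> h.py <<'E'
def level():
    p,R,a,o=pose(); b=np.radians(a); G=np.c_[[np.cos(b),np.sin(b),0],[0,0,-1],[-np.sin(b),np.cos(b),0]]
    print("level twist (4deg units)",(np.degrees(Ro.from_matrix(R.T@G).as_rotvec())/4).round(2))
E
python3 -c "
from h import *
plan(.442,.0115,.073,-8.6);level()"
```

```text
t 6.25 p [0.4445 0.0084 0.1504] yaw -8.41 w 0.091 F [ 0.   0.3 -0.7] tilt [ 0.023  0.001 -1.   ]
3 rows [[-0.01, 0.26, 0.01], [-0.01, 0.26, 0.01], [-0.01, 0.26, 0.01]] twist y 0.02
level twist (4deg units) [-0.06  0.    0.32]
```

Emit:
drive_tool(travel=[[-0.02,0.15,0.03],[0,0.22,0],[0,0.22,0],[0,0.14,0],[0,0.02,0],[0,0,0]], twist=[[-0.06,0,0.3],[0,0,0],[0,0,0],[0,0,0],[0,0,0],[0,0,0]], hand=[91,91,91,91,91,91])

```text
clock: 6.75
position: [0.4483, 0.0115, 0.0785]
ee_rot: [-0.705, 0.706, -0.045, 0.057]
contact_force: [-0.1, 0.2, 0.4]
width: 0.0908
```

```bash
python3 -c "
from h import *
plan(.442,.0115,.073,-8.6);level()"
```

```text
t 6.75 p [0.4483 0.0115 0.0785] yaw -8.32 w 0.0908 F [-0.1  0.2  0.4] tilt [ 0.017 -0.003 -1.   ]
1 rows [[-0.06, 0.05, -0.01]] twist y 0.07
level twist (4deg units) [ 0.01 -0.    0.24]
```

Emit:
drive_tool(travel=[[-0.05,0.05,0],[0,0,0],[0,0,0],[0,0,0],[0,0,0],[0,0,0],[0,0,0]], twist=[[0,0.07,0.25],[0,0,0],[0,0,0],[0,0,0],[0,0,0],[0,0,0],[0,0,0]], hand=[91,60,40,40,40,40,40])

```text
clock: 7.33
position: [0.446, 0.0114, 0.0769]
ee_rot: [-0.705, 0.705, -0.052, 0.056]
contact_force: [0.1, 0.7, -2.5]
width: 0.0565
```

```bash
python3 -c "
from h import *
plan(.442,.0115,.14,-8.6,w=[(.647,.127,.14,7)]);level()"
```

```text
t 7.33 p [0.446  0.0114 0.0769] yaw -8.7 w 0.0565 F [ 0.1  0.7 -2.5] tilt [ 0.006 -0.001 -1.   ]
2 rows [[-0.02, -0.32, -0.0], [-0.02, -0.32, -0.0]] twist y -0.01
7 rows [[0.26, -0.0, 0.21], [0.27, -0.0, 0.2], [0.28, -0.0, 0.19], [0.29, -0.0, 0.17], [0.29, -0.0, 0.16], [0.3, -0.0, 0.15], [0.31, -0.0, 0.14]] twist y -0.56
level twist (4deg units) [ 0.01 -0.    0.08]
```

Emit:
drive_tool(travel=[[0,-0.2,0],[0,-0.3,0],[0.1,-0.15,0.1],[0.27,0,0.21],[0.28,0,0.2],[0.28,0,0.19],[0.29,0,0.17],[0.29,0,0.16]], twist=[[0,0,0.05],[0,0,0],[0,-0.5,0],[0,-0.55,0],[0,-0.55,0],[0,-0.55,0],[0,-0.55,0],[0,-0.55,0]], hand=[40,40,40,40,40,40,40,40])

```text
clock: 8.0
position: [0.6002, 0.109, 0.1437]
ee_rot: [-0.707, 0.707, 0.025, -0.031]
contact_force: [0.3, -0.2, -1.5]
width: 0.0564
```

```bash
python3 -c "
from h import *
plan(.653,.128,.13,7,w=[(.653,.128,.0775,7)]);level()"
```

```text
t 8.0 p [0.6002 0.109  0.1437] yaw 4.54 w 0.0564 F [ 0.3 -0.2 -1.5] tilt [-0.009 -0.    -1.   ]
2 rows [[0.27, 0.07, 0.07], [0.27, 0.07, 0.07]] twist y -0.31
2 rows [[0.0, 0.26, 0.0], [0.0, 0.26, 0.0]] twist y 0.0
level twist (4deg units) [-0.   -0.   -0.12]
```

Emit:
drive_tool(travel=[[0.22,0.06,0.06],[0.18,0.06,0.04],[0,0,0],[0,0,0],[0,0,0]], twist=[[0,-0.31,-0.1],[0,-0.2,0],[0,0,0],[0,0,0],[0,0,0]], hand=[40,40,40,40,40])

```text
clock: 8.42
position: [0.6439, 0.1278, 0.1283]
ee_rot: [0.706, -0.705, -0.043, 0.044]
contact_force: [-0.2, 0.8, -1.2]
width: 0.0565
```

```bash
python3 -c "
from h import *
plan(.653,.128,.0775,7,step=20);level()"
```

```text
t 8.42 p [0.6439 0.1278 0.1283] yaw 7.06 w 0.0565 F [-0.2  0.8 -1.2] tilt [-0.001  0.001 -1.   ]
3 rows [[0.03, 0.17, -0.0], [0.03, 0.17, -0.0], [0.03, 0.17, -0.0]] twist y 0.0
level twist (4deg units) [-0.02 -0.   -0.01]
```

Emit:
drive_tool(travel=[[0.08,0.15,0],[0.01,0.18,0],[0,0.1,0],[0,0.03,0],[0,0,0],[0,0,0]], twist=[[0,0,0],[0,0,0],[0,0,0],[0,0,0],[0,0,0],[0,0,0]], hand=[40,40,40,40,40,40])

```text
clock: 8.92
position: [0.6495, 0.1269, 0.0826]
ee_rot: [0.706, -0.706, -0.041, 0.044]
contact_force: [-0.4, -0.2, -1.3]
width: 0.056
```

```bash
python3 -c "
from h import *
plan(.653,.128,.077,7,step=20);level()"
```

```text
t 8.92 p [0.6495 0.1269 0.0826] yaw 6.89 w 0.056 F [-0.4 -0.2 -1.3] tilt [-0.004  0.001 -1.   ]
1 rows [[0.04, 0.06, 0.01]] twist y -0.03
level twist (4deg units) [-0.01 -0.   -0.05]
```

Lower the last millimetres, release and rise, then go for the yellow.

Emit:
drive_tool(travel=[[0.04,0.04,0.01],[0,0.02,0],[0,0.01,0],[0,0,0]], twist=[[0,0,0],[0,0,0],[0,0,0],[0,0,0]], hand=[40,40,40,40])

```text
clock: 9.25
position: [0.6545, 0.1284, 0.0779]
ee_rot: [0.706, -0.706, -0.042, 0.042]
contact_force: [0.2, -0.2, -2.0]
width: 0.0564
```

Emit:
drive_tool(travel=[[0,0,0],[0,0,0],[0,0,0],[0,0,0],[0,-0.2,0],[0,-0.3,0],[0,-0.3,0],[0,-0.1,0]], twist=[[0,0,0],[0,0,0],[0,0,0],[0,0,0],[0,0,0],[0,0,0],[0,0,0],[0,0,0]], hand=[85,85,85,85,85,85,85,85])

```text
clock: 9.92
position: [0.6535, 0.1283, 0.1691]
ee_rot: [0.706, -0.706, -0.041, 0.044]
contact_force: [0.5, 0.5, 0.3]
width: 0.0848
```

```bash
python3 -c "
from h import *
plan(.438,-.214,.15,9);level()"
```

```text
t 9.92 p [0.6535 0.1283 0.1691] yaw 6.88 w 0.0848 F [0.5 0.5 0.3] tilt [-0.005  0.    -1.   ]
12 rows [[-0.21, 0.02, -0.26], [-0.21, 0.02, -0.26], [-0.21, 0.02, -0.26], [-0.21, 0.02, -0.26], [-0.22, 0.02, -0.26], [-0.22, 0.02, -0.26], [-0.22, 0.02, -0.26], [-0.22, 0.02, -0.26], [-0.22, 0.02, -0.26], [-0.22, 0.02, -0.26], [-0.22, 0.02, -0.26], [-0.22, 0.02, -0.25]] twist y -0.04
level twist (4deg units) [-0.01 -0.   -0.07]
```

Emit:
drive_tool(travel=[[-0.21,0.02,-0.26],[-0.21,0.02,-0.26],[-0.21,0.02,-0.26],[-0.21,0.02,-0.26],[-0.22,0.02,-0.26],[-0.22,0.02,-0.26],[-0.22,0.02,-0.26],[-0.22,0.02,-0.26]], twist=[[0,-0.04,0],[0,-0.04,0],[0,-0.04,0],[0,-0.04,0],[0,-0.04,0],[0,-0.04,0],[0,-0.04,0],[0,-0.04,0]], hand=[91,91,91,91,91,91,91,91])

```text
clock: 10.58
position: [0.5093, -0.1024, 0.1553]
ee_rot: [0.705, -0.705, -0.059, 0.05]
contact_force: [-0.3, -0.2, -0.3]
width: 0.091
```

Emit:
drive_tool(travel=[[-0.22,0.02,-0.26],[-0.22,0.02,-0.26],[-0.22,0.02,-0.26],[-0.1,0.02,-0.12],[0,0,0],[0,0,0]], twist=[[0,-0.04,0],[0,-0.04,0],[0,-0.04,0],[0,-0.04,0],[0,0,0],[0,0,0]], hand=[91,91,91,91,91,91])

```text
clock: 11.08
position: [0.441, -0.2122, 0.145]
ee_rot: [-0.705, 0.705, 0.06, -0.052]
contact_force: [0.4, -0.0, -0.5]
width: 0.0915
```

```bash
python3 -c "
from h import *
plan(.4365,-.214,.074,9);level()
im=r.grab_frame('top'); cv2.imwrite('pics/t2.png',cv2.resize(im[75:240,105:345],None,fx=3.3,fy=3.3,interpolation=cv2.INTER_CUBIC))"
```

```text
t 11.08 p [ 0.441  -0.2122  0.145 ] yaw 9.11 w 0.0915 F [ 0.4 -0.  -0.5] tilt [ 0.012  0.001 -1.   ]
2 rows [[-0.02, 0.35, -0.01], [-0.02, 0.35, -0.01]] twist y 0.01
level twist (4deg units) [ 0.02 -0.    0.17]
```

View pics/t2.png

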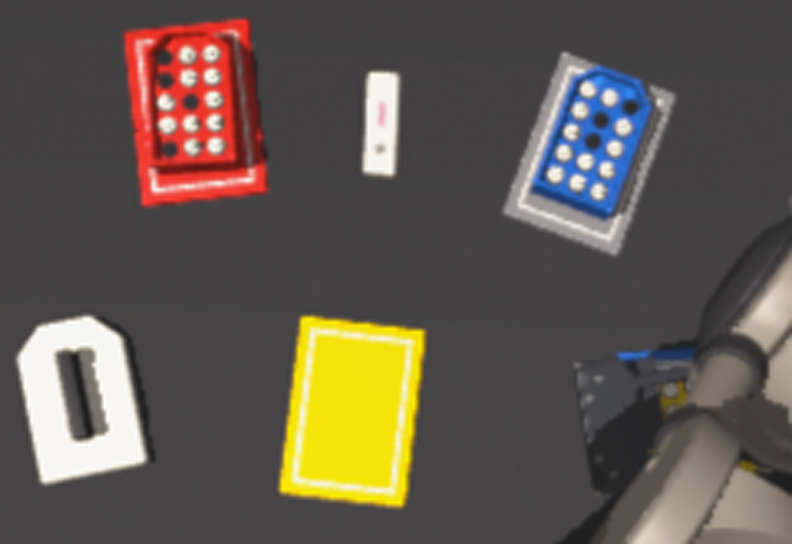

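Red stands inside its mat's outline (rim about (155–237, 35–168)), blue is parked on grey around (595,145), and the cassette is untouched. Next, grip the yellow tray.

Emit:
drive_tool(travel=[[-0.04,0.15,-0.01],[-0.02,0.22,0],[0,0.22,0],[0,0.1,0],[0,0.02,0],[0,0,0]], twist=[[0,0,0.2],[0,0,0.05],[0,0,0],[0,0,0],[0,0,0],[0,0,0]], hand=[91,91,91,91,91,91])

```text
clock: 11.63
position: [0.4406, -0.2088, 0.0728]
ee_rot: [-0.703, 0.706, 0.059, -0.06]
contact_force: [-0.6, 0.1, 0.1]
width: 0.0912
```

```bash
python3 -c "
from h import *
plan(.4365,-.214,.074,9);level()"
```

```text
t 11.63 p [ 0.4406 -0.2088  0.0728] yaw 9.62 w 0.0912 F [-0.6  0.1  0.1] tilt [-0.001 -0.005 -1.   ]
1 rows [[-0.05, -0.01, -0.04]] twist y 0.15
level twist (4deg units) [ 0.07  0.   -0.02]
```

Emit:
drive_tool(travel=[[-0.04,0,-0.04],[0,0,0],[0,0,0],[0,0,0],[0,0,0],[0,0,0],[0,0,0]], twist=[[0.07,0.15,0],[0,0,0],[0,0,0],[0,0,0],[0,0,0],[0,0,0],[0,0,0]], hand=[91,60,40,40,40,40,40])

```text
clock: 12.22
position: [0.4396, -0.2133, 0.0763]
ee_rot: [-0.704, 0.706, 0.057, -0.055]
contact_force: [0.5, 1.1, -1.3]
width: 0.0558
```

```bash
python3 -c "
from h import *
plan(.4365,-.212,.14,9,w=[(.446,.018,.14,-5.9)]);level()"
```

```text
t 12.22 p [ 0.4396 -0.2133  0.0763] yaw 9.1 w 0.0558 F [ 0.5  1.1 -1.3] tilt [ 0.004 -0.003 -1.   ]
2 rows [[-0.01, -0.32, 0.01], [-0.01, -0.32, 0.01]] twist y 0.01
7 rows [[0.06, -0.0, 0.32], [0.05, -0.0, 0.32], [0.04, -0.0, 0.33], [0.03, -0.0, 0.33], [0.02, -0.0, 0.33], [0.0, -0.0, 0.33], [-0.01, -0.0, 0.33]] twist y 0.53
level twist (4deg units) [ 0.05 -0.    0.05]
```

Emit:
drive_tool(travel=[[0,-0.2,0],[0,-0.3,0],[0,-0.15,0.15],[0.06,0,0.32],[0.05,0,0.32],[0.04,0,0.33],[0.03,0,0.33],[0.02,0,0.33]], twist=[[0,0,0],[0,0,0],[0,0.53,0],[0,0.53,0],[0,0.53,0],[0,0.53,0],[0,0.53,0],[0,0.53,0]], hand=[40,40,40,40,40,40,40,40])

```text
clock: 12.88
position: [0.4506, -0.0345, 0.1442]
ee_rot: [-0.705, 0.708, -0.027, 0.032]
contact_force: [0.1, -0.7, -1.0]
width: 0.0561
```

```bash
python3 -c "
from h import *
plan(.449,.018,.13,-5.9);level()"
```

```text
t 12.88 p [ 0.4506 -0.0345  0.1442] yaw -4.83 w 0.0561 F [ 0.1 -0.7 -1. ] tilt [ 0.007 -0.005 -1.   ]
2 rows [[-0.03, 0.07, 0.26], [-0.03, 0.07, 0.26]] twist y 0.13
level twist (4deg units) [ 0.06 -0.    0.11]
```

Emit:
drive_tool(travel=[[-0.03,0.07,0.24],[-0.01,0.07,0.2],[0,0,0],[0,0,0],[0,0,0]], twist=[[0.06,0,0.1],[0,0,0],[0,0,0],[0,0,0],[0,0,0]], hand=[40,40,40,40,40])

```text
clock: 13.3
position: [0.4493, 0.0174, 0.13]
ee_rot: [0.707, -0.706, 0.028, -0.028]
contact_force: [-0.1, -0.6, -0.5]
width: 0.0559
```

```bash
python3 -c "
from h import *
plan(.449,.018,.0765,-5.9,step=20);level()"
```

```text
t 13.3 p [0.4493 0.0174 0.13  ] yaw -4.53 w 0.0559 F [-0.1 -0.6 -0.5] tilt [ 0.     0.001 -1.   ]
3 rows [[-0.0, 0.18, 0.0], [-0.0, 0.18, 0.0], [-0.0, 0.18, 0.0]] twist y 0.11
level twist (4deg units) [-0.01 -0.   -0.  ]
```

Emit:
drive_tool(travel=[[0,0.15,0],[0,0.18,0],[0,0.12,0],[0,0.04,0],[0,0.01,0],[0,0,0]], twist=[[0,0.15,0],[0,0.15,0],[0,0,0],[0,0,0],[0,0,0],[0,0,0]], hand=[40,40,40,40,40,40])

```text
clock: 13.8
position: [0.4517, 0.0116, 0.0804]
ee_rot: [-0.706, 0.706, -0.036, 0.04]
contact_force: [0.1, 0.7, -1.8]
width: 0.0561
```

```bash
python3 -c "
from h import *
plan(.449,.018,.0765,-5.9,step=20);level()"
```

```text
t 13.8 p [0.4517 0.0116 0.0804] yaw -6.16 w 0.0561 F [ 0.1  0.7 -1.8] tilt [ 0.005 -0.001 -1.   ]
1 rows [[-0.03, 0.04, 0.06]] twist y -0.07
level twist (4deg units) [ 0.   -0.    0.08]
```

Emit:
drive_tool(travel=[[-0.03,0.02,0.06],[0,0.02,0],[0,0.01,0],[0,0,0]], twist=[[0,0,0.08],[0,0,0],[0,0,0],[0,0,0]], hand=[40,40,40,40])

```text
clock: 14.13
position: [0.4503, 0.0174, 0.0769]
ee_rot: [-0.706, 0.706, -0.038, 0.04]
contact_force: [0.5, -0.6, -1.6]
width: 0.0561
```

Emit:
drive_tool(travel=[[0,0,0],[0,0,0],[0,0,0],[0,0,0],[0,-0.2,0],[0,-0.3,0],[0,-0.3,0],[0,0,0]], twist=[[0,0,0],[0,0,0],[0,0,0],[0,0,0],[0,0,0],[0,0,0],[0,0,0],[0,0,0]], hand=[85,85,85,85,85,85,85,85])

```text
clock: 14.8
position: [0.4499, 0.0177, 0.1598]
ee_rot: [-0.706, 0.706, -0.038, 0.039]
contact_force: [1.6, -0.1, 0.2]
width: 0.0852
```

Run:
```python
from h import *
from scipy.optimize import least_squares
T=cam("top"); im=r.grab_frame("top"); np.save("t3.npy",im)
hsv=cv2.cvtColor(im,cv2.COLOR_BGR2HSV); 
# blue tray: mask in grey mat area, fit top hexagon by hand corners from t2 crop: BL(533,190),BR(606,216)
m=cv2.inRange(hsv,(100,120,60),(130,255,255)); m[:, :255]=0; m[150:]=0
m=cv2.morphologyEx(m,cv2.MORPH_CLOSE,np.ones((7,7)))
ctr=max(cv2.findContours(m,0,1)[0],key=cv2.contourArea); (c,wh,an)=cv2.minAreaRect(ctr); print(c,wh,an)
box=cv2.boxPoints((c,wh,an)); X=atz(T,box,.032)[:,:2]; print(X.round(4).tolist(), X.mean(0))
for i in range(4): d=X[(i+1)%4]-X[i]; print(np.linalg.norm(d).round(4),np.degrees(np.arctan2(d[1],d[0])).round(1))
plan(.627,-.141,.15,-20);level()
```

```text
(284.8835754394531, 116.64383697509766) (25.514968872070312, 43.18818283081055) 20.556047439575195
[[0.592, -0.099], [0.6828, -0.132], [0.6637, -0.185], [0.573, -0.1515]] [ 0.62787471 -0.14187651]
0.0966 -20.0
0.0563 -109.8
0.0967 159.8
0.0559 70.1
t 14.85 p [0.449  0.0178 0.1578] yaw -6.2 w 0.0848 F [-0.3  0.4 -0.2] tilt [-0.002 -0.    -1.   ]
7 rows [[0.28, 0.01, -0.2], [0.28, 0.01, -0.19], [0.29, 0.01, -0.18], [0.3, 0.01, -0.17], [0.3, 0.01, -0.16], [0.31, 0.01, -0.15], [0.31, 0.01, -0.14]] twist y 0.49
level twist (4deg units) [ 0.    0.   -0.02]
```

Emit:
drive_tool(travel=[[0.28,0.01,-0.2],[0.28,0.01,-0.19],[0.29,0.01,-0.18],[0.3,0.01,-0.17],[0.3,0.01,-0.16],[0.31,0.01,-0.14],[0.26,0,-0.1],[0,0,0]], twist=[[0,0.49,0],[0,0.49,0],[0,0.49,0],[0,0.49,0],[0,0.49,0],[0,0.49,0],[0,0.4,0],[0,0,0]], hand=[91,91,91,91,91,91,91,91])

```text
clock: 15.52
position: [0.6253, -0.1415, 0.1416]
ee_rot: [0.697, -0.696, 0.127, -0.119]
contact_force: [-0.5, 0.2, -0.4]
width: 0.0914
```

```bash
python3 -c "
from h import *
plan(.627,-.141,.074,-20);level()"
```

```text
t 15.52 p [ 0.6253 -0.1415  0.1416] yaw -20.04 w 0.0914 F [-0.5  0.2 -0.4] tilt [-0.012  0.003 -1.   ]
2 rows [[0.01, 0.34, 0.01], [0.01, 0.34, 0.01]] twist y -0.01
level twist (4deg units) [ 0.02  0.   -0.17]
```

Emit:
drive_tool(travel=[[0.02,0.15,0],[0,0.22,0],[0,0.2,0],[0,0.08,0],[0,0.02,0],[0,0,0]], twist=[[0,0,-0.17],[0,0,0],[0,0,0],[0,0,0],[0,0,0],[0,0,0]], hand=[91,91,91,91,91,91])

```text
clock: 16.02
position: [0.6246, -0.1422, 0.0658]
ee_rot: [-0.696, 0.696, -0.126, 0.121]
contact_force: [0.6, -2.8, 6.9]
width: 0.091
```

```bash
python3 -c "
from h import *
plan(.627,-.141,.074,-20);level()"
```

```text
t 16.02 p [ 0.6246 -0.1422  0.0658] yaw -20.08 w 0.091 F [ 0.6 -2.8  6.9] tilt [-0.006  0.001 -1.   ]
1 rows [[0.02, -0.08, 0.02]] twist y -0.02
level twist (4deg units) [ 0.02  0.   -0.09]
```

Emit:
drive_tool(travel=[[0.02,-0.08,0.01],[0,0,0],[0,0,0],[0,0,0],[0,0,0],[0,0,0],[0,0,0]], twist=[[0,0,-0.1],[0,0,0],[0,0,0],[0,0,0],[0,0,0],[0,0,0],[0,0,0]], hand=[91,60,40,40,40,40,40])

```text
clock: 16.6
position: [0.6277, -0.141, 0.0783]
ee_rot: [-0.696, 0.697, -0.121, 0.125]
contact_force: [-0.0, -0.6, -0.5]
width: 0.0557
```

```bash
python3 -c "
from h import *
plan(.624,-.142,.14,-20,w=[(.432,-.209,.14,5.4)]);level()"
```

```text
t 16.6 p [ 0.6277 -0.141   0.0783] yaw -19.99 w 0.0557 F [-0.  -0.6 -0.5] tilt [ 0.005 -0.003 -1.   ]
2 rows [[-0.02, -0.31, -0.01], [-0.02, -0.31, -0.01]] twist y 0.0
7 rows [[-0.23, -0.0, -0.18], [-0.24, -0.0, -0.17], [-0.25, -0.0, -0.15], [-0.26, -0.0, -0.14], [-0.26, -0.0, -0.12], [-0.27, -0.0, -0.1], [-0.28, -0.0, -0.09]] twist y -0.91
level twist (4deg units) [ 0.01 -0.    0.08]
```

Emit:
drive_tool(travel=[[0,-0.2,0],[0,-0.3,0],[-0.1,-0.1,-0.08],[-0.24,0,-0.18],[-0.25,0,-0.17],[-0.25,0,-0.15],[-0.26,0,-0.14],[-0.26,0,-0.12]], twist=[[0,0,0.08],[0,0,0],[0,-0.9,0],[0,-0.9,0],[0,-0.9,0],[0,-0.9,0],[0,-0.9,0],[0,-0.9,0]], hand=[40,40,40,40,40,40,40,40])

```text
clock: 17.27
position: [0.4765, -0.1995, 0.1388]
ee_rot: [-0.707, 0.707, 0.017, -0.018]
contact_force: [0.6, -1.0, -0.7]
width: 0.0558
```

```bash
python3 -c "
from h import *
plan(.432,-.209,.13,5.4);level()"
```

```text
t 17.27 p [ 0.4765 -0.1995  0.1388] yaw 2.88 w 0.0558 F [ 0.6 -1.  -0.7] tilt [-0.001 -0.    -1.   ]
2 rows [[-0.22, 0.04, -0.04], [-0.23, 0.04, -0.03]] twist y -0.32
level twist (4deg units) [ 0.    0.   -0.01]
```

Emit:
drive_tool(travel=[[-0.2,0.04,-0.03],[-0.15,0.04,-0.03],[0,0,0],[0,0,0],[0,0,0]], twist=[[0,-0.2,0],[0,-0.1,0],[0,0,0],[0,0,0],[0,0,0]], hand=[40,40,40,40,40])

```text
clock: 17.68
position: [0.4352, -0.209, 0.1307]
ee_rot: [0.707, -0.706, -0.023, 0.026]
contact_force: [-0.0, -0.8, -1.7]
width: 0.0556
```

```bash
python3 -c "
from h import *
plan(.432,-.209,.078,5.4,step=20);level()"
```

```text
t 17.68 p [ 0.4352 -0.209   0.1307] yaw 4.04 w 0.0556 F [-0.  -0.8 -1.7] tilt [-0.004  0.001 -1.   ]
3 rows [[-0.01, 0.18, 0.0], [-0.01, 0.18, 0.0], [-0.01, 0.18, 0.0]] twist y -0.11
level twist (4deg units) [-0.02 -0.   -0.06]
```

Emit:
drive_tool(travel=[[-0.02,0.15,0],[-0.02,0.18,0],[0,0.1,0],[0,0.04,0],[0,0.01,0],[0,0,0]], twist=[[0,-0.2,0],[0,-0.1,0],[0,0,0],[0,0,0],[0,0,0],[0,0,0]], hand=[40,40,40,40,40,40])

```text
clock: 18.18
position: [0.4378, -0.2093, 0.0825]
ee_rot: [-0.705, 0.707, 0.035, -0.033]
contact_force: [0.7, 0.3, -1.4]
width: 0.056
```

```bash
python3 -c "
from h import *
plan(.432,-.209,.078,5.4,step=20);level()"
```

```text
t 18.18 p [ 0.4378 -0.2093  0.0825] yaw 5.47 w 0.056 F [ 0.7  0.3 -1.4] tilt [ 0.003 -0.003 -1.   ]
1 rows [[-0.06, 0.04, 0.01]] twist y 0.02
level twist (4deg units) [ 0.04 -0.    0.04]
```

Emit:
drive_tool(travel=[[-0.06,0.02,0],[0,0.02,0],[0,0.01,0],[0,0,0]], twist=[[0,0,0.04],[0,0,0],[0,0,0],[0,0,0]], hand=[40,40,40,40])

```text
clock: 18.52
position: [0.4329, -0.2102, 0.0786]
ee_rot: [-0.704, 0.708, 0.035, -0.033]
contact_force: [-0.5, 0.1, -0.9]
width: 0.056
```

Emit:
drive_tool(travel=[[0,0,0],[0,0,0],[0,0,0],[0,0,0],[0,-0.2,0],[0,-0.3,0],[0,-0.3,0],[0,0,0]], twist=[[0,0,0],[0,0,0],[0,0,0],[0,0,0],[0,0,0],[0,0,0],[0,0,0],[0,0,0]], hand=[85,85,85,85,85,85,85,85])

```text
clock: 19.18
position: [0.4325, -0.21, 0.1616]
ee_rot: [-0.705, 0.708, 0.034, -0.033]
contact_force: [1.7, -0.8, 0.4]
width: 0.0851
```

```bash
python3 -c "
from h import *
plan(.4527,.1975,.16,11.8);level()"
```

```text
t 19.18 p [ 0.4325 -0.21    0.1616] yaw 5.48 w 0.0851 F [ 1.7 -0.8  0.4] tilt [ 0.001 -0.004 -1.   ]
12 rows [[0.05, 0.0, 0.34], [0.05, 0.0, 0.34], [0.06, 0.0, 0.34], [0.06, 0.0, 0.33], [0.06, 0.0, 0.33], [0.06, 0.0, 0.33], [0.07, 0.0, 0.33], [0.07, 0.0, 0.33], [0.07, 0.0, 0.33], [0.08, 0.0, 0.33], [0.08, 0.0, 0.33], [0.08, 0.0, 0.33]] twist y -0.13
level twist (4deg units) [ 0.06 -0.    0.01]
```

Run:
```python
from h import *
c=cam("wrist"); im=r.grab_frame("wrist"); np.savez("wb.npz",im=im,K=c[0],R=c[1],t=c[2])
big=cv2.resize(im,(800,600),interpolation=cv2.INTER_CUBIC)
def draw(x,y,z,yaw,L,W,ch,col):
    b=np.radians(yaw); M=np.array([(-L/2,W/2),(-L/2,-W/2),(L/2-ch,-W/2),(L/2,-W/2+ch),(L/2,W/2-ch),(L/2-ch,W/2)])@np.array([[np.cos(b),np.sin(b)],[-np.sin(b),np.cos(b)]])+[x,y]
    u=proj(c,np.c_[M,np.full(6,z)]); print(((u+.5)*1.5625-.5).round(0).tolist()); cv2.polylines(big,[((u+.5)*1.5625-.5).round().astype(int)],True,col,1)
draw(.4325,-.210,.034,5.4,.09,.056,.014,(255,255,0)); draw(.4318,-.209,.004,5.4,.12,.084,0,(0,255,0))
cv2.imwrite("pics/w2.png",big)
```

```text
[[464.0, 228.0], [347.0, 228.0], [352.0, 374.0], [379.0, 398.0], [431.0, 398.0], [459.0, 374.0]]
[[487.0, 192.0], [329.0, 191.0], [337.0, 395.0], [337.0, 395.0], [477.0, 396.0], [477.0, 396.0]]
```

View pics/w2.png

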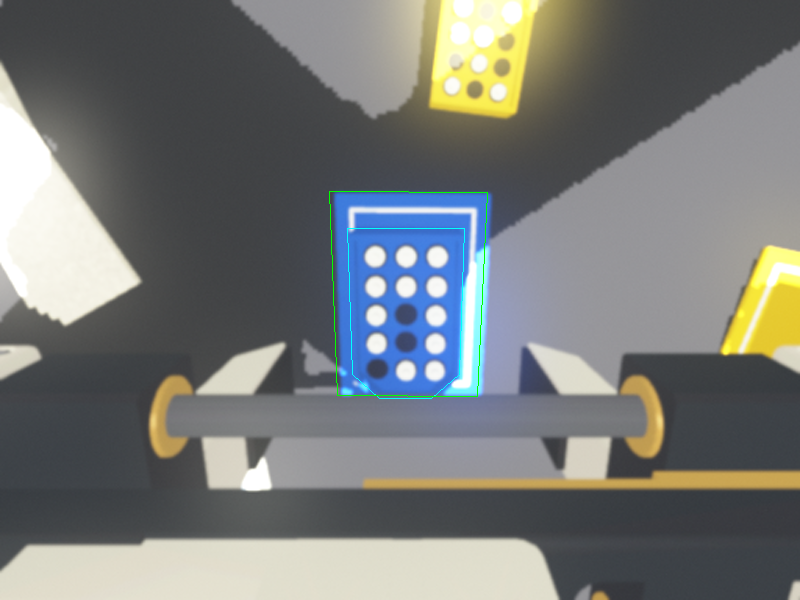

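Emit:
drive_tool(travel=[[0.05,0,0.34],[0.05,0,0.34],[0.06,0,0.34],[0.06,0,0.33],[0.06,0,0.33],[0.06,0,0.33],[0.07,0,0.33],[0.07,0,0.33]], twist=[[0,-0.13,0],[0,-0.13,0],[0,-0.13,0],[0,-0.13,0],[0,-0.13,0],[0,-0.13,0],[0,-0.13,0],[0,-0.13,0]], hand=[60,60,60,60,60,60,60,60])

```text
clock: 19.9
position: [0.4445, 0.0658, 0.1531]
ee_rot: [-0.703, 0.707, 0.055, -0.057]
contact_force: [0.1, 0.1, 0.3]
width: 0.0602
```

Emit:
drive_tool(travel=[[0.07,0,0.33],[0.08,0,0.33],[0.08,0,0.3],[0.05,0,0.2],[0,0,0],[0,0,0]], twist=[[0,-0.13,0],[0,-0.13,0],[0,-0.13,0],[0,-0.1,0],[0,0,0],[0,0,0]], hand=[60,60,60,60,60,60])

```text
clock: 20.4
position: [0.4483, 0.1967, 0.1462]
ee_rot: [-0.702, 0.705, 0.067, -0.076]
contact_force: [-0.1, -0.2, -0.5]
width: 0.06
```

Run:
```python
from h import *
plan(.4527,.1975,.13,11.8);level()
im=r.grab_frame("top"); np.save("t4.npy",im); cv2.imwrite("pics/t4.png",cv2.resize(im[75:240,105:345],None,fx=3.3,fy=3.3,interpolation=cv2.INTER_CUBIC))
c=cam("wrist"); im=r.grab_frame("wrist"); np.savez("wl.npz",im=im,K=c[0],R=c[1],t=c[2])
cv2.imwrite("pics/w3.png",cv2.resize(im,(800,600),interpolation=cv2.INTER_CUBIC))
```

```text
t 20.4 p [0.4483 0.1967 0.1462] yaw 11.58 w 0.06 F [-0.1 -0.2 -0.5] tilt [-0.011 -0.005 -1.   ]
1 rows [[0.05, 0.16, -0.0]] twist y -0.05
level twist (4deg units) [ 0.04  0.   -0.18]
```

View pics/t4.png

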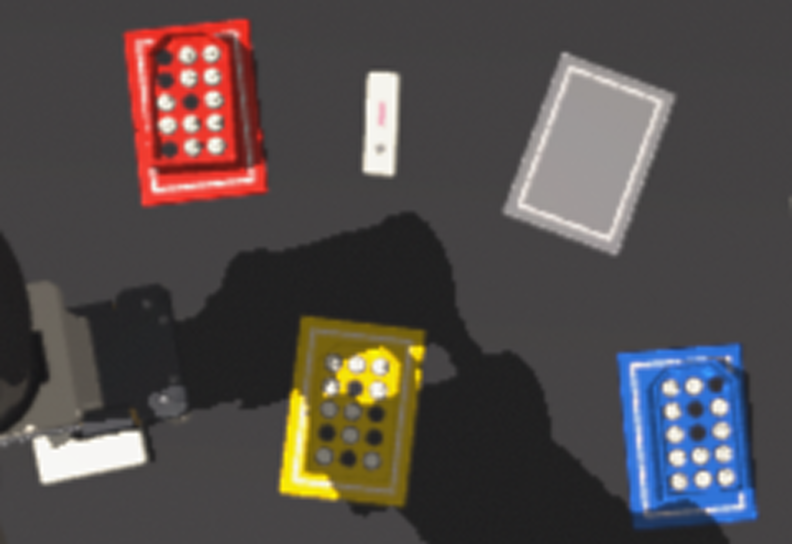

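View pics/w3.png

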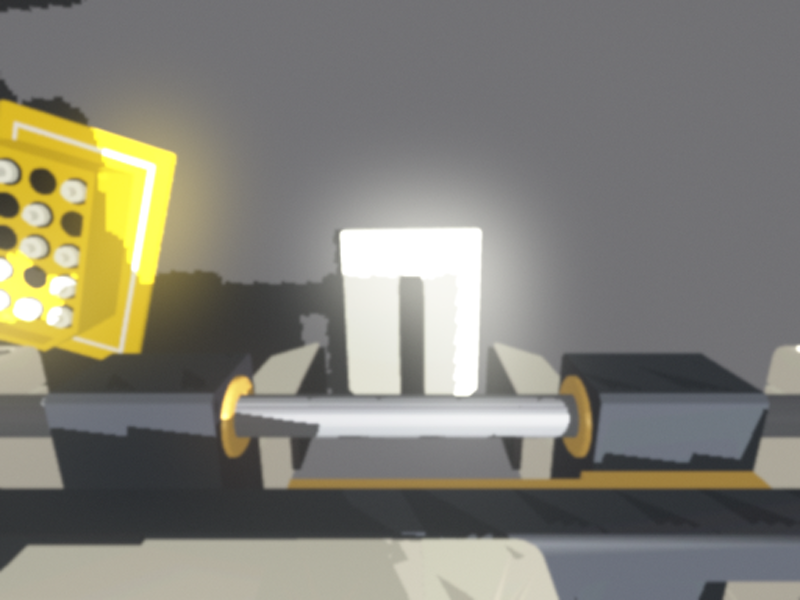

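Checked: the drawn outlines fit the blue tray (rim 348–464 at row 228). In the top view all three wells grids sit centred on their mats. Next, locate the lid from wrist corners (482,229) and (340,231), and the bar's end at (400–423,277).

Run:
```python
from h import *
d=np.load("wl.npz"); c=(d["K"],d["R"],d["t"]); f=lambda p:(np.array(p)+.5)/1.5625-.5
X=atz(c,f([(482,229),(340,231)]),.013)[:,:2]; B=atz(c,f([(423,277),(400,277)]),.035)[:,:2]
print(X,np.linalg.norm(X[0]-X[1]),B,np.linalg.norm(B[0]-B[1]))
n=X[0]-X[1]; yaw=np.degrees(np.arctan2(n[1],n[0]))-90; a=np.radians(yaw); x=np.array([np.cos(a),np.sin(a)]); print("yaw",yaw,"centre",X.mean(0)+.051*x,"bar",B.mean(0)+.03*x)
c2=cam("top"); print("back edge via top",tri(c,f([(482,229),(340,231)]),c2,(np.array([(42,483),(147,461)])+.5)/3.3-.5+[105,75]))
```

```text
[[0.39612352 0.22427919]
 [0.41108357 0.15605225]] 0.06984782272278812 [[0.4209665  0.19922011]
 [0.42307233 0.18894478]] 0.010488896784013074
yaw 12.367457645344075 centre [0.45342004 0.20108893] bar [0.45132324 0.20050786]
back edge via top [[ 0.39663748  0.22711669 -0.00698337]
 [ 0.41154485  0.15482165  0.00469266]]
```

Emit:
drive_tool(travel=[[0.05,0.13,0.01],[0,0.18,0],[0,0.15,0],[0,0.04,0],[0,0,0],[0,0,0]], twist=[[0.04,-0.1,-0.18],[0,0,0],[0,0,0],[0,0,0],[0,0,0],[0,0,0]], hand=[50,50,50,50,50,50])

```text
clock: 21.0
position: [0.454, 0.1907, 0.0948]
ee_rot: [-0.703, 0.704, 0.07, -0.07]
contact_force: [0.5, 0.1, -0.2]
width: 0.0499
```

```bash
python3 -c "
from h import *
plan(.453,.199,.083,12);level()"
```

```text
t 21.0 p [0.454  0.1907 0.0948] yaw 11.34 w 0.0499 F [ 0.5  0.1 -0.2] tilt [ 0.001 -0.001 -1.   ]
1 rows [[0.01, 0.12, 0.08]] twist y -0.17
level twist (4deg units) [ 0.02 -0.    0.01]
```

Emit:
drive_tool(travel=[[0,0.07,0.08],[0,0.03,0],[0,0.01,0],[0,0,0]], twist=[[0,-0.15,0],[0,0,0],[0,0,0],[0,0,0]], hand=[50,50,50,50])

```text
clock: 21.33
position: [0.4535, 0.1986, 0.0849]
ee_rot: [-0.703, 0.704, 0.075, -0.072]
contact_force: [-0.2, -0.5, -0.0]
width: 0.0498
```

```bash
python3 -c "
from h import *
plan(.453,.199,.083,12);level()"
```

```text
t 21.33 p [0.4535 0.1986 0.0849] yaw 11.89 w 0.0498 F [-0.2 -0.5 -0. ] tilt [ 0.004 -0.    -1.   ]
1 rows [[-0.0, 0.02, 0.01]] twist y -0.03
level twist (4deg units) [ 0.02 -0.    0.06]
```

Emit:
drive_tool(travel=[[0,0.01,0],[0,0,0],[0,0,0],[0,0,0],[0,0,0],[0,0,0],[0,0,0]], twist=[[0,0,0.05],[0,0,0],[0,0,0],[0,0,0],[0,0,0],[0,0,0],[0,0,0]], hand=[30,0,0,0,0,0,0])

```text
clock: 21.92
position: [0.4539, 0.199, 0.0847]
ee_rot: [-0.703, 0.704, 0.074, -0.073]
contact_force: [-0.1, -0.2, -0.3]
width: 0.0119
```

```bash
python3 -c "
from h import *
plan(.453,.199,.17,12,w=[(.4325,-.21,.17,5.4)]);level()"
```

```text
t 21.92 p [0.4539 0.199  0.0847] yaw 11.95 w 0.0119 F [-0.1 -0.2 -0.3] tilt [ 0.002 -0.001 -1.   ]
3 rows [[-0.0, -0.28, 0.0], [-0.0, -0.28, 0.0], [-0.0, -0.28, 0.0]] twist y -0.0
12 rows [[-0.09, -0.0, -0.33], [-0.08, -0.0, -0.33], [-0.08, -0.0, -0.33], [-0.08, -0.0, -0.33], [-0.07, -0.0, -0.33], [-0.07, -0.0, -0.33], [-0.07, -0.0, -0.33], [-0.07, -0.0, -0.33], [-0.06, -0.0, -0.34], [-0.06, -0.0, -0.34], [-0.06, -0.0, -0.34], [-0.05, -0.0, -0.34]] twist y 0.14
level twist (4deg units) [ 0.01 -0.    0.03]
```

Emit:
drive_tool(travel=[[0,-0.2,0],[0,-0.3,0],[0,-0.3,0],[-0.05,-0.05,-0.2],[-0.09,0,-0.33],[-0.08,0,-0.33],[-0.08,0,-0.33],[-0.08,0,-0.33]], twist=[[0,0,0.03],[0,0,0],[0,0,0],[0,0.14,0],[0,0.14,0],[0,0.14,0],[0,0.14,0],[0,0.14,0]], hand=[0,0,0,0,0,0,0,0])

```text
clock: 22.58
position: [0.4447, 0.0425, 0.1739]
ee_rot: [-0.704, 0.705, 0.06, -0.059]
contact_force: [0.2, 0.2, -1.0]
width: 0.012
```

Emit:
drive_tool(travel=[[-0.07,0,-0.33],[-0.07,0,-0.33],[-0.07,0,-0.33],[-0.06,0,-0.33],[-0.06,0,-0.33],[-0.05,0,-0.33],[-0.03,0,-0.15],[0,0,0]], twist=[[0,0.14,0],[0,0.14,0],[0,0.14,0],[0,0.14,0],[0,0.14,0],[0,0.14,0],[0,0.1,0],[0,0,0]], hand=[0,0,0,0,0,0,0,0])

```text
clock: 23.25
position: [0.4305, -0.1904, 0.175]
ee_rot: [-0.705, 0.708, 0.035, -0.032]
contact_force: [0.2, -0.1, -1.1]
width: 0.0118
```

```bash
python3 -c "
from h import *
plan(.4335,-.21,.15,5.4);level()"
```

```text
t 23.25 p [ 0.4305 -0.1904  0.175 ] yaw 5.36 w 0.0118 F [ 0.2 -0.1 -1.1] tilt [ 0.004 -0.004 -1.   ]
1 rows [[0.01, 0.25, -0.2]] twist y -0.01
level twist (4deg units) [ 0.06 -0.    0.06]
```

Emit:
drive_tool(travel=[[0.01,0.1,-0.15],[0,0.1,-0.05],[0,0,0],[0,0,0]], twist=[[0.06,0,0.06],[0,0,0],[0,0,0],[0,0,0]], hand=[0,0,0,0])

```text
clock: 23.58
position: [0.4328, -0.2097, 0.1538]
ee_rot: [0.707, -0.706, -0.032, 0.033]
contact_force: [-0.0, -0.3, -1.4]
width: 0.0118
```

Run:
```python
from h import *
plan(.4335,-.21,.125,5.4);level()
p,R,a,o=pose(); c=cam("wrist"); im=r.grab_frame("wrist"); big=cv2.resize(im,(800,600),interpolation=cv2.INTER_CUBIC)
def draw(x,y,z,yaw,L,W,ch,col):
    b=np.radians(yaw); M=np.array([(-L/2,W/2),(-L/2,-W/2),(L/2-ch,-W/2),(L/2,-W/2+ch),(L/2,W/2-ch),(L/2-ch,W/2)])@np.array([[np.cos(b),np.sin(b)],[-np.sin(b),np.cos(b)]])+[x,y]
    u=proj(c,np.c_[M,np.full(6,z)]); cv2.polylines(big,[((u+.5)*1.5625-.5).round().astype(int)],True,col,1)
draw(p[0],p[1],p[2]-.0847+.013,a,.102,.068,.014,(0,0,255)); draw(.4325,-.21,.034,5.4,.09,.056,.014,(255,255,0))
cv2.imwrite("pics/w4.png",big)
```

```text
t 23.58 p [ 0.4328 -0.2097  0.1538] yaw 5.22 w 0.0118 F [-0.  -0.3 -1.4] tilt [-0.001  0.002 -1.   ]
1 rows [[0.01, 0.29, -0.0]] twist y -0.04
level twist (4deg units) [-0.03 -0.   -0.01]
```

View pics/w4.png

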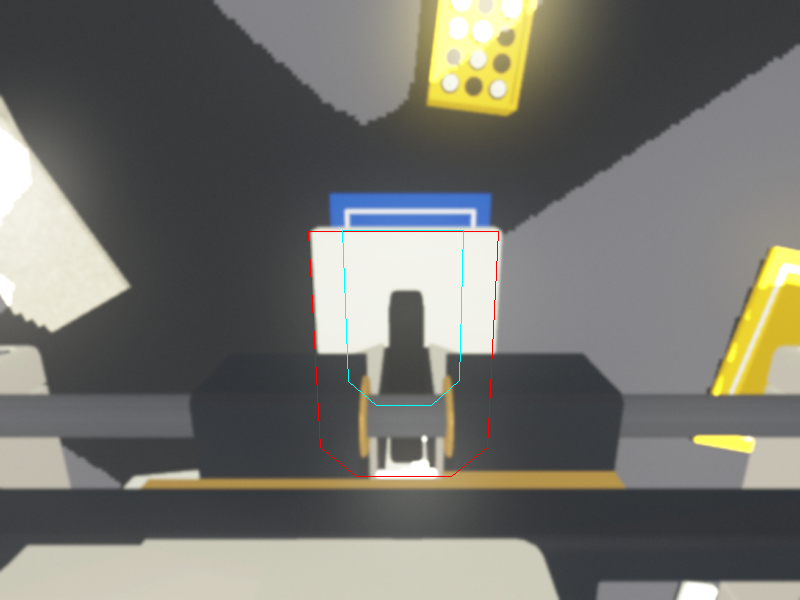

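The held lid's back edge sits at (310–501, 228), about 1 mm behind the prediction and true sideways. TCP target is x 0.4335. Lower in stages.

Emit:
drive_tool(travel=[[0.01,0.1,0],[0,0.1,0],[0,0.05,0],[0,0,0],[0,0,0],[0,0,0]], twist=[[-0.03,-0.04,0],[0,0,0],[0,0,0],[0,0,0],[0,0,0],[0,0,0]], hand=[0,0,0,0,0,0])

```text
clock: 24.13
position: [0.4344, -0.2041, 0.1298]
ee_rot: [0.706, -0.706, -0.035, 0.036]
contact_force: [-0.0, 0.1, 0.0]
width: 0.0115
```

```bash
python3 -c "
from h import *
plan(.4335,-.21,.109,5.4);level()"
```

```text
t 24.13 p [ 0.4344 -0.2041  0.1298] yaw 5.77 w 0.0115 F [-0.   0.1  0. ] tilt [-0.001  0.    -1.   ]
1 rows [[-0.01, 0.21, -0.06]] twist y 0.09
level twist (4deg units) [-0.   -0.   -0.01]
```

Emit:
drive_tool(travel=[[-0.01,0.04,-0.06],[0,0.03,0],[0,0,0],[0,0,0]], twist=[[0,0.08,0],[0,0,0],[0,0,0],[0,0,0]], hand=[0,0,0,0])

```text
clock: 24.47
position: [0.4346, -0.2109, 0.1236]
ee_rot: [-0.706, 0.707, 0.034, -0.033]
contact_force: [-0.2, 0.3, -1.5]
width: 0.0115
```

```bash
python3 -c "
from h import *
plan(.4335,-.21,.109,5.4);level()"
```

```text
t 24.47 p [ 0.4346 -0.2109  0.1236] yaw 5.44 w 0.0115 F [-0.2  0.3 -1.5] tilt [ 0.002 -0.001 -1.   ]
1 rows [[-0.01, 0.15, 0.01]] twist y 0.01
level twist (4deg units) [ 0.02 -0.    0.02]
```

Emit:
drive_tool(travel=[[-0.01,0.02,0.01],[0,0.03,0],[0,0.03,0],[0,0.02,0],[0,0.01,0],[0,0,0]], twist=[[0,0,0],[0,0,0],[0,0,0],[0,0,0],[0,0,0],[0,0,0]], hand=[0,0,0,0,0,0])

```text
clock: 24.97
position: [0.4332, -0.2101, 0.1113]
ee_rot: [-0.706, 0.707, 0.034, -0.033]
contact_force: [0.3, -0.4, -0.9]
width: 0.0119
```

```bash
python3 -c "
from h import *
plan(.4335,-.21,.109,5.4);level()"
```

```text
t 24.97 p [ 0.4332 -0.2101  0.1113] yaw 5.4 w 0.0119 F [ 0.3 -0.4 -0.9] tilt [ 0.001 -0.001 -1.   ]
1 rows [[0.0, 0.02, 0.0]] twist y -0.0
level twist (4deg units) [ 0.02 -0.    0.02]
```

No contact force, with the skirt 7 mm below the rim, so it fits. Lower the rest, release, rise.

Emit:
drive_tool(travel=[[0,0.02,0],[0,0.01,0],[0,0,0],[0,0,0]], twist=[[0,0,0],[0,0,0],[0,0,0],[0,0,0]], hand=[0,0,0,0])

```text
clock: 25.3
position: [0.4334, -0.2102, 0.1088]
ee_rot: [-0.706, 0.707, 0.034, -0.033]
contact_force: [0.4, 0.4, -1.3]
width: 0.0116
```

Emit:
drive_tool(travel=[[0,0,0],[0,0,0],[0,0,0],[0,-0.15,0],[0,-0.3,0],[0,-0.3,0],[0,-0.2,0],[0,0,0]], twist=[[0,0,0],[0,0,0],[0,0,0],[0,0,0],[0,0,0],[0,0,0],[0,0,0],[0,0,0]], hand=[40,40,40,40,40,40,40,40])

```text
clock: 25.97
position: [0.4325, -0.2096, 0.2058]
ee_rot: [0.707, -0.706, -0.033, 0.034]
contact_force: [-0.3, 0.2, -0.4]
width: 0.04
```

Emit:
drive_tool(travel=[[0,-0.1,0.35],[0,-0.1,0.35],[0,-0.1,0.35],[0,0,0.35],[0,0,0.35],[0,0,0.35],[0,0,0.35],[0,0,0.35]], twist=[[0,0,0],[0,0,0],[0,0,0],[0,0,0],[0,0,0],[0,0,0],[0,0,0],[0,0,0]], hand=[40,40,40,40,40,40,40,40])

```text
clock: 26.63
position: [0.4061, 0.0735, 0.2337]
ee_rot: [-0.706, 0.707, 0.029, -0.029]
contact_force: [1.2, -0.1, 0.1]
width: 0.0401
```

Emit:
drive_tool(travel=[[0,0,0.35],[0,0,0.35],[0,0,0.35],[0,0,0.35],[0,0,0.3],[0,0,0],[0,0,0]], twist=[[0,0,0],[0,0,0],[0,0,0],[0,0,0],[0,0,0],[0,0,0],[0,0,0]], hand=[40,40,40,40,40,40,40])

```text
clock: 27.22
position: [0.3866, 0.2571, 0.228]
ee_rot: [-0.706, 0.707, 0.03, -0.033]
contact_force: [-0.6, -0.3, 0.2]
width: 0.0395
```

Run:
```python
from h import *
plan(.45,.25,.2,5)
t=r.grab_frame("top"); s=r.grab_frame("scene"); np.save("t5.npy",t); np.save("s5.npy",s)
cv2.imwrite("pics/t5.png",cv2.resize(t[75:240,105:345],None,fx=3.3,fy=3.3,interpolation=cv2.INTER_CUBIC))
cv2.imwrite("pics/s5.png",cv2.resize(s[140:360,140:410],None,fx=2.7,fy=2.7,interpolation=cv2.INTER_CUBIC))
```

```text
t 27.22 p [0.3866 0.2571 0.228 ] yaw 5.09 w 0.0395 F [-0.6 -0.3  0.2] tilt [-0.004 -0.002 -1.   ]
2 rows [[0.31, 0.14, -0.06], [0.31, 0.14, -0.06]] twist y 0.01
```

View pics/t5.png

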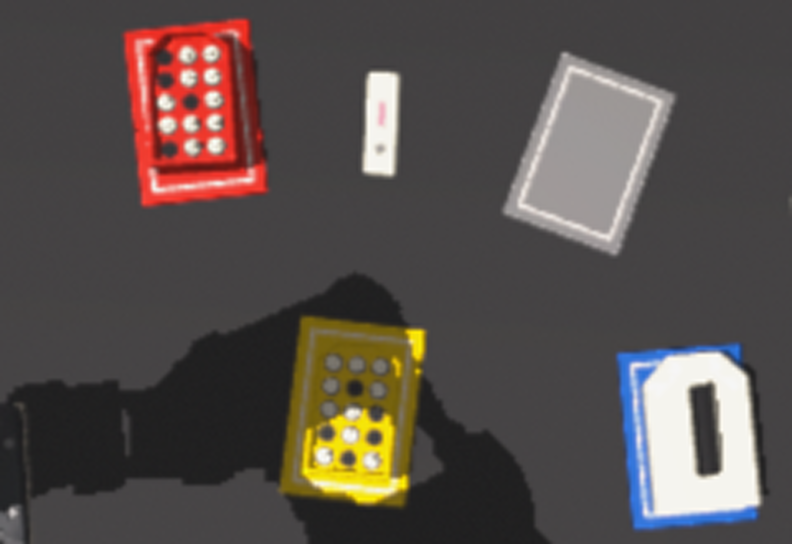

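View pics/s5.png

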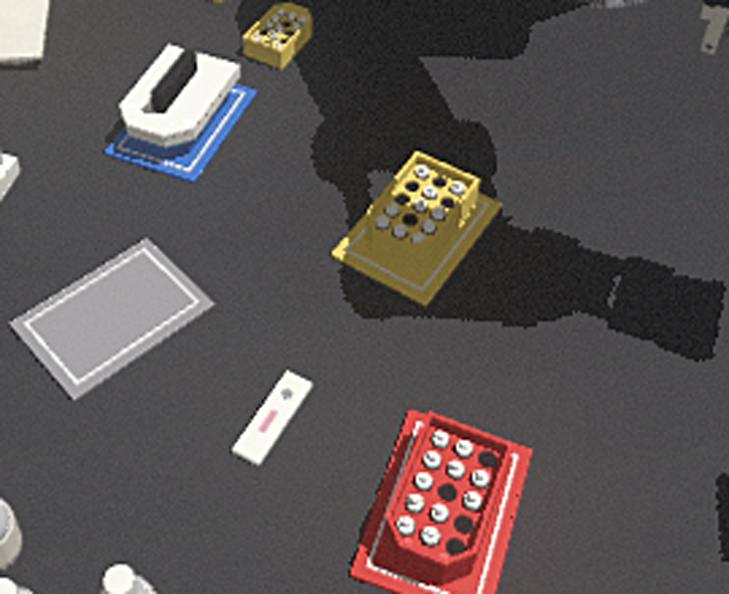

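Run:
```python
from h import *
T=cam("top");S=cam("scene"); tn=lambda p:(np.array(p)+.5)/3.3-.5+[105,75]; sn=lambda p:(np.array(p)+.5)/2.7-.5+[140,140]
print("lid back corners",tri(T,tn([(647,519),(760,504)]),S,sn([(241,64),(173,43)])).round(4).tolist())
for k,w in dict(red=[(163,56),(211,53),(215,145),(168,148)],yel=[(333,363),(379,367),(372,460),(325,456)]).items():
    X=atz(T,tn(w),.034)[:,:2]; d=X[0]+X[1]-X[2]-X[3]; print(k,X.mean(0).round(4),np.degrees(np.arctan2(d[1],d[0])).round(1))
E=np.array([(647,519),(760,504),(750,375),(729,353),(668,353),(643,383)])
X=atz(T,tn(E),.037)[:,:2]; print("lid centre approx",((X[0]+X[1])/2*.5+(X[3]+X[4])/2*.5).round(4))
```

```text
lid back corners [[0.3761, -0.1785, 0.0341], [0.3843, -0.2486, 0.0366]]
red [0.648  0.1265] 3.9
yel [0.4438 0.0168] -3.8
lid centre approx [ 0.4323 -0.2118]
```

```bash
python3 -c "
from workcell import r
print(r.job_done())"
```

```text
the job is handed in; nothing more can be done
None
```

All three trays are on their own mats and released, and the lid is down on the blue tray. I handed the job in after about 27 s of robot time. No verdict came back, so the figures below are my own measurements.

I parked the blue tray on grey, then moved red to red, yellow to yellow and blue to blue. The lid went on last, chamfered end to chamfered end.

| Item | Distance off | Angle off |
|---|---|---|
| Red tray | about 1.5 mm from mat centre | about 3° from mat |
| Yellow tray | about 3 mm from mat centre | about 2° from mat |
| Blue tray | about 1 mm from mat centre | about square |
| Lid on blue tray | about 2 mm from tray centre | not measured; tool set at 5.4°, as for the tray |

- **Lid height:** the plate's top measured 34–37 mm, against 37 mm expected when seated. It went down with almost no force.
- **Bystanders:** the cassette is at the same pixels as before. I did not check the tube rack at the end, but the arm never went near it.
- **Disagreements:**
  - **First grip:** my first grip on the blue tray came out too high and pulled it about 1 cm sideways, so I re-gripped.
  - **Finger touch:** the fingers once touched the grey mat at about 7 N.
  - **Red tray's angle:** the red tray measured about 3° less than the tool's angle at release, still within the limit of about 9.7°.

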